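# Quick spin in the bench centrifuge

### The job

Give the tubes already in the bench centrifuge a quick spin: switch it on at the mains rocker by pressing the rocker's raised far end right down, then push the open lid fully shut, and then press the oblong short-spin key all the way in and keep it in, finishing while you still hold it down. Only push and press: nothing is lifted or picked up, the other two keys are not pressed, and the things standing around the centrifuge stay where they are.

Things in the scene. Friction and masses are not known exactly. Their poses are not given: they have to be found in the camera images.
- centrifuge: White bench microcentrifuge, fixed, 240 wide (its y), 350 deep (its x), deck under the lid at height 180. Origin: centre of its underside, on the bench; x points from its front (control panel, near the robot) to its back (hinge), y to its left, z up. Positions below in the 'centrifuge frame' are in mm in this frame
- panel_mid (a point): Middle of the grey control panel's surface, at (-121.5, 0, 162) in the centrifuge frame. The panel is 108 long, 240 wide and rises by 15 degrees from front to back. On it from left to right: round lid-release key, square start/stop key, oblong short-spin key, black mains rocker; behind them a flush display
- mains_rocker (a joint): Angle of the mains rocker, rad: 0 = off (far end, away from the robot, stands up), 0.42 = on (far end pressed right down, at its stop). It rocks about an axis along the centrifuge's y and stays where it is left; 4 to 5 N downward near its far end tips it, pressing straight down will do
- rocker_far (a point): Point on top of the far half of the mains rocker, 13 beyond its pivot, 4 short of its far end; moves with it, sinking about 5 as it is switched on. The rocker is black, 34 long (front to back), 22 wide, at y = -85 in the centrifuge frame, in a black bezel 42 x 30 that stands 4 above the panel. When off, its far end stands about 15 above the panel, when on about 8
- lid (a joint): Opening angle of the lid, rad: 0 = fully shut, grows as it opens; starts half open, at 0.55 to 0.85. It stays where it is left (stiff hinge that outweighs the lid: 2 to 6 N downward on its front part moves it)
- lid_push (a point): Point on the lid's upper (outer) face, on its middle line, 160 in front of the hinge axis and 41 behind the lid's front edge: a good place to push; moves with the lid. The lid is a white slab 197 x 222 and 24 thick; when shut its upper face is at height 206 and it covers x = -71 to 126 of the centrifuge frame
- lid_hinge (a point): Fixed point on the lid's hinge axis, middle of the lid's width, at (130, 0, 194) in the centrifuge frame. The axis is the centrifuge's y; the lid's upper face lies 12 above the axis when shut
- short_key (a joint): How far the short-spin key is pressed in, m: 0 = out, 0.005 = fully in. Moves along the panel's normal (15 degrees from vertical), sprung: about 2 N starts it, 6 N holds it fully in; springs back when let go. Pressing straight down will do
- short_key_top (a point): Centre of the top of the short-spin key; moves with it. White oblong key, 34 wide (left to right) x 16 (front to back), 12 proud of the panel when out, at y = -26 in the centrifuge frame, between the square key and the rocker
- start_key (a joint): How far the start/stop key is pressed in, m: 0 = out, 0.005 = fully in; sprung like the short-spin key. Not to be pressed
- start_key_top (a point): Centre of the top of the start/stop key: white, 26 x 26 square, 12 proud, at y = 28 in the centrifuge frame, 54 to the left of the short-spin key
- open_key (a joint): How far the lid-release key is pressed in, m: 0 = out, 0.005 = fully in; sprung likewise. Not to be pressed
- open_key_top (a point): Centre of the top of the lid-release key: white, round, 17 across, 12 proud, at y = 80 in the centrifuge frame, the leftmost key
- tube_rack: Loose blue microtube rack, 70 x 110, 42 high with its tubes, standing beside the centrifuge. Origin at the centre of its underside
- sample_bottle: Loose capped clear sample bottle, 56 across, 105 high, standing beside the centrifuge. Origin at the centre of its underside
- tray_stack: Loose stack of three grey well trays with yellow and white wells, 130 x 210, 44 high, lying beside the centrifuge. Origin at the centre of its underside
- marker: Loose marker pen with a blue cap, 133 long, 16 thick, lying on the bench beside the centrifuge. Origin under its middle, on the bench

How it is judged:
On the way, in this order (a step that is already met when the one before it is completed fails the run):
1. the mains rocker is switched on (far end down) (value of joint mains_rocker above 0.3 rad), for 0.2 s.
2. the lid is pushed fully shut (value of joint lid below 0.03 rad), for 0.2 s.
3. the short-spin key is held in by the fingers (value of joint short_key above 0.0035 m and contact force between the fingers and centrifuge above 1.5 N), for 0.3 s.
At the end, for the whole second after the job is handed in: The fingers still hold the short-spin key in (over 3.5 of 5 mm, over 1.5 N), the rocker is on (over 0.30 of 0.42 rad), the lid shut (within 0.03 rad), the other two keys out (under 2 mm in), and rack, bottle, trays and marker within 25 mm of where they stood (all of step 3 and value of joint mains_rocker above 0.3 rad and value of joint lid below 0.03 rad and value of joint each of start_key, open_key below 0.002 m and distance of each of tube_rack, sample_bottle, tray_stack, marker from where it was at the start of the episode below 0.025 m); the arm keeps its last pose, push and grip.
It fails at once if the short-spin key is pressed while the lid is not shut (value of joint short_key above 0.0025 m and value of joint lid above 0.05 rad).
It fails at once if the start/stop or the lid-release key is pressed (value of joint any of start_key, open_key above 0.0025 m).
It fails at once if the lid is lifted instead of pushed down (value of joint lid above 0.92 rad).
It fails at once if a thing beside the centrifuge is pushed away or lifted (distance of any of tube_rack, sample_bottle, tray_stack, marker from where it was at the start of the episode above 0.025 m).
It also fails if it takes over 45 s, if anything falls off the work surface, if the arm or the gripper's body presses on something with over 40 N, if the wrist force passes 120 N, or if a joint passes its speed limit or range.

### The arm

A 6-joint arm with a two-finger parallel gripper is mounted at the origin on the work surface. World frame = base frame: x ahead of the robot, y to its left, z up, the work surface at z = 0. Lengths are in m, angles in rad, forces in N, time in s.
With the tool pointing down it reaches from about 0.275 to 1 m from the base axis. Payload 8.4 kg.
Tool frame: the origin (TCP) lies on the centre line of the jaws, within the pads' length; the fingertips stand 17 mm ahead of it and the grasp point (between the pads) lies 2 mm behind it (bot.tcp_to_tips is the z of the fingertips in the tool frame, in m); z points along the fingers, y is the line along which they close (so a half turn about z gives the same grasp; the last joint's range is limited). The gripper opens to 85 mm and grips with 20 to 120 N. Pads are 22 mm wide; open, the fingers measure 114 mm over their backs; the gripper's body (76 mm by 85 mm) begins 54 mm behind the grasp point. The pads swing forward as they close: fully open they stand 13 mm farther back than shut.
Start: joints at [-1.151, 0.353, 1.633, -0, 1.155, -0.002], TCP at [0.256, -0.57, 0.248] pointing down, gripper open.
Joint ranges: [-2.63, 2.63], [-0.92, 2.1], [0.06, 2.66], [-1.3, 4.44], [0, 2.69], [-3.02, 3.02]. Speed limits (rad/s): [2.22, 2.22, 2.79, 3.14, 3.14, 3.14].

### API

Orientations are given as a unit quaternion [x, y, z, w].
In Python, from workcell import bot, hand, kinematics, get_obs, vision, hand_in gives the robot as it stands. The module is installed in compiled form; this text tells all that it offers. Calls block until the motion is done:
- bot.reach(position, orientation): joint-space move of the TCP to a pose.
- bot.servo_line(position, ori=None, velocity=0.15): straight line of the TCP; ori=None keeps the orientation; velocity is the mean speed in m/s.
- bot.goto_joints(angles): joint-space move.
- hand.move_gripper(opening, strength=None): finger opening in m; strength is the grip in N (None keeps the last); returns when the fingers have stopped.
- bot.dwell(seconds).
- kinematics.solve_ik(position, orientation): joint angles nearest the present ones, or None.
- get_obs(): the state.
- vision.read_camera(name): name is "scene" or "top" or "wrist"; returns a dict with "frame" (400x640x3 uint8, red, green, blue), "intrinsics" (3x3 intrinsics, pixels), "view" (4x4, takes a point from world to camera coordinates). Camera axes: x right, y down, z forward; pixel columns grow to the right and rows downward; lengths in m; the calibration is good to about 2 mm. A picture is of the moment at which its call begins. There is no depth.
A pose or a line that the arm cannot do raises bot.IKError and nothing moves.
- hand_in(): hands the job in; it is judged then, once.
The state is a dict: "time_s": time; "joint_pos": joint angles; "joint_vel": joint speeds; "joint_efforts": joint torques, N m; "position": TCP position; "orientation": TCP orientation; "wrist_force": force on the tool from outside, world axes, zero at the start; "ft_torque": the same for the moment, N m; "gripper_width": finger opening in m; "grip_force": force on a finger pad.
Only numpy, scipy, OpenCV 4.12 (cv2) and the standard library are available. Lean on these libraries where they do the work, as an engineer would, in place of code of your own. Each camera call takes 0.05 s, during which the arm holds its last target. There are 200 camera calls.

## Working session

There is one attempt and no reset: what is moved stays moved. The work goes in short steps, each a Python script; the robot and the scene stay as the last script left them, time stands still between calls to the robot, and variables do not carry over. Pictures are saved under pics/ and viewed, at most 10 in all, crops included, and the job is handed in when it is done.

```bash
mkdir -p pics
python3 - <<'E'
from workcell import bot,hand,get_obs,vision
import cv2,numpy as np
for n in ["scene","top"]:
    c=vision.read_camera(n); cv2.imwrite(f"pics/{n}0.png",c["frame"][:,:,::-1]); np.savez(f"pics/{n}0.npz",**c)
    V=c["view"]; print(n,c["intrinsics"].round(1).tolist(),(-V[:3,:3].T@V[:3,3]).round(3),V[:3,:3].round(3).tolist())
o=get_obs(); print(o["time_s"],o["orientation"],bot.tcp_to_tips)
E
```

```text
scene [[378.2, 0.0, 315.9], [0.0, 378.2, 198.9], [0.0, 0.0, 1.0]] [0.923 0.388 0.934] [[-0.758, 0.652, 0.004], [0.551, 0.644, -0.531], [-0.349, -0.401, -0.847]]
top [[490.7, 0.0, 317.2], [0.0, 490.7, 196.0], [0.0, 0.0, 1.0]] [0.507 0.047 1.116] [[0.018, -1.0, 0.011], [-0.996, -0.019, -0.085], [0.085, -0.009, -0.996]]
0.1 [ 9.77841748e-01  2.09344479e-01 -1.46857837e-04 -6.19334103e-04] 0.017
```

View pics/scene0.png

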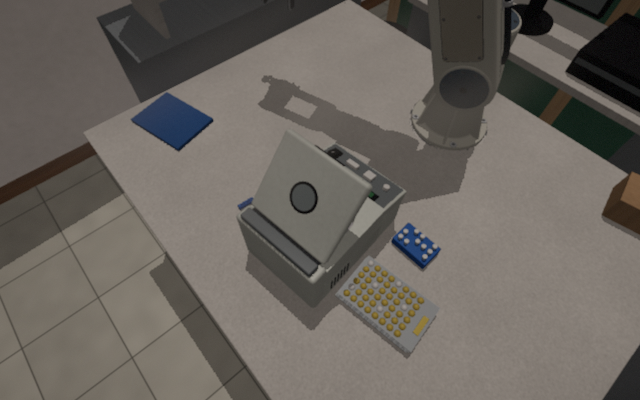

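View pics/top0.png

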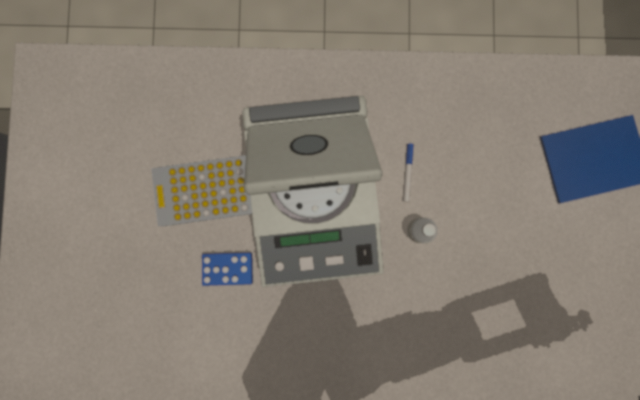

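The scene view shows the centrifuge with its lid half open and the panel facing the robot. In the top view the keys are at about (279,266) round, (306,263) square and (334,260) oblong, with the rocker at (364,254). The rack, trays, bottle and marker stand at the sides. Next I'll take a close crop with masks.

```bash
cat > h.py <<'E'
import numpy as np,cv2
def ray(c,uv):
    V=c["view"];R=V[:3,:3];d=R.T@np.linalg.inv(c["intrinsics"])@np.array([uv[0],uv[1],1.]);return -R.T@V[:3,3],d
def onz(c,uv,z):
    o,d=ray(c,uv);return o+d*(z-o[2])/d[2]
def proj(c,p):
    q=c["view"][:3,:3]@p+c["view"][:3,3];q=c["intrinsics"]@q;return q[:2]/q[2]
E
python3 - <<'E'
from h import *
c=dict(np.load("pics/top0.npz")); f=c["frame"]
x0,y0,x1,y1=235,200,395,295
cv2.imwrite("pics/crop1.png",cv2.resize(f[y0:y1,x0:x1,::-1],None,fx=5,fy=5,interpolation=cv2.INTER_CUBIC))
g=f.astype(int).min(2)
# white keys: bright blobs in panel
m=np.zeros(g.shape,np.uint8); sub=(g>140); m[250:276,268:350]=sub[250:276,268:350]
n,l,s,ce=cv2.connectedComponentsWithStats(m)
for i in range(1,n): print("key",s[i].tolist(),ce[i].round(1),onz(c,ce[i],.17).round(4))
m=np.zeros(g.shape,np.uint8); m[240:270,350:376]=(f.max(2)<50)[240:270,350:376]
n,l,s,ce=cv2.connectedComponentsWithStats(m)
for i in range(1,n):
  if s[i,4]>20: print("rock",s[i].tolist(),ce[i].round(1),onz(c,ce[i],.17).round(4))
E
```

```text
key [301, 258, 11, 11, 95] [306.  263.1] [0.4582 0.0565 0.17  ]
key [327, 258, 15, 5, 67] [334. 260.] [0.465  0.0031 0.17  ]
key [277, 264, 5, 5, 19] [279.2 265.8] [0.4521 0.1077 0.17  ]
rock [358, 246, 13, 19, 166] [363.6 255.7] [ 0.4743 -0.0537  0.17  ]
```

View pics/crop1.png

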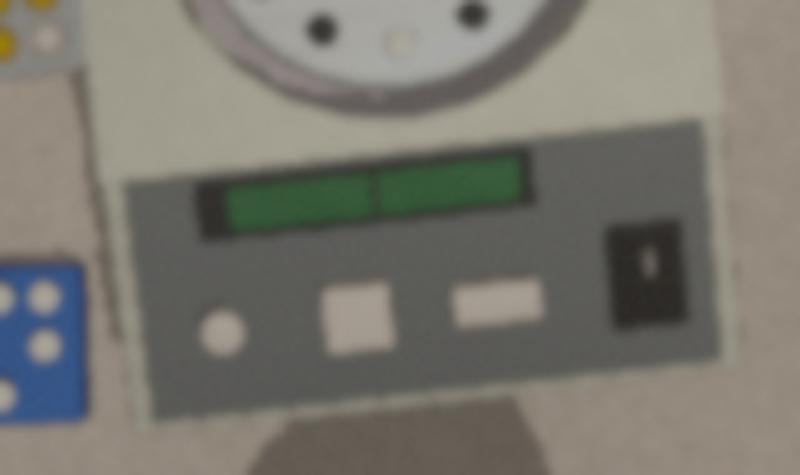

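The crop shows the grey panel clearly. In crop pixels its corners are about (125,183), (703,122), (720,358) and (152,418). The oblong key is at (498,303) and the rocker bezel spans x 607–687, y 222–328. I'll compute the pose and lid angle, then move above the rocker.

Run:
```python
from h import *
from workcell import bot,hand,get_obs,vision
c=dict(np.load("pics/top0.npz")); s=dict(np.load("pics/scene0.npz"))
full=lambda u,v:(u/5+235-.4,v/5+200-.4)
P=[onz(c,full(*p),z) for p,z in zip([(125,183),(703,122),(720,358),(152,418)],[.1765,.1765,.1475,.1475])]
print(np.round(P,4)); mid=np.mean(P,0)
yaw=np.arctan2(0.0129,.1046)
for a,b in((0,1),(3,2)):
    d=P[a]-P[b]; print("yaw",np.degrees(np.arctan2(-d[0],d[1])),np.linalg.norm(d[:2]))
ex=np.array([np.cos(yaw),np.sin(yaw)]);ey=np.array([-ex[1],ex[0]])
O=mid[:2]+.1215*ex; print("mid",mid,"origin",O)
for n,uv in(("short",(334,260)),("rock",full(647,275)),("square",(306,263.1)),("round",(279.2,265.8))):
    p=onz(c,uv,.17)[:2]-O; print(n,p@ex,p@ey)
# lid front edge corners: plane y=+-.111 of centrifuge, two views
for w,uvs,sy in((c,[(246,181),(379,170)],(.111,-.111)),(s,[(369,188),(289,133)],(.111,-.111))):
    for uv,y in zip(uvs,sy):
        o,d=ray(w,uv); t=(y-(o[:2]-O)@ey)/(d[:2]@ey); p=o+t*d; print("planehit x,z",(p[:2]-O)@ex,p[2])
for a,b in(((246,181),(369,188)),((379,170),(289,133))):
    o1,d1=ray(c,a);o2,d2=ray(s,b); t=np.linalg.lstsq(np.stack([d1,-d2],1),o2-o1,rcond=None)[0]
    p=(o1+t[0]*d1+o2+t[1]*d2)/2; x=(p[:2]-O)@ex; print("tri x,y,z",x,(p[:2]-O)@ey,p[2],"gap",np.linalg.norm(o1+t[0]*d1-o2-t[1]*d2),"ang",np.arctan2(p[2]-.194,.130-x)-12/201)
hand.move_gripper(0.0,30)
o=get_obs();bot.servo_line([*o["position"][:2],.42],velocity=.25)
q=[np.cos(yaw/2),np.sin(yaw/2),0,0]
bot.reach([*(O+ex*-.123+ey*-.085),.42],q)
k=vision.read_camera("wrist"); cv2.imwrite("pics/w1.png",k["frame"][:,:,::-1]); np.savez("pics/w1.npz",**k)
o=get_obs();print(o["time_s"],o["position"],o["wrist_force"],o["gripper_width"])
```

```text
[[ 0.5078  0.146   0.1765]
 [ 0.5352 -0.0745  0.1765]
 [ 0.4438 -0.0857  0.1475]
 [ 0.4167  0.1359  0.1475]]
yaw 7.077741262426694 0.2221738493451847
yaw 6.974459040293788 0.22327257740461795
mid [0.47588936 0.03042847 0.162     ] origin [0.59647579 0.04530003]
short -0.13562176523660263 -0.025815084385482776
rock -0.13141825031814497 -0.08417367342872417
square -0.13587156551658738 0.028108711586526437
round -0.13560631919069688 0.07955511083095293
planehit x,z 0.015700460818789664 0.3061336736744511
planehit x,z 0.011392145093511802 0.30556994367190893
planehit x,z 0.008088265007919919 0.3479794433741147
planehit x,z -0.0034000312963962803 0.3230177849972643
tri x,y,z 0.009010652316129193 0.10838211029669753 0.34706761107769657 gap 0.005503765194455138 ang 0.8422160938213745
tri x,y,z 0.006026671157218144 -0.10416243597377124 0.3366968138703237 gap 0.005090296931211853 ang 0.7957937885135338
3.7833 [ 0.48487955 -0.05478428  0.41990815] [ 0.51058947 -0.39438161  0.36030603] -4.0024651600223655e-07
```

View pics/w1.png

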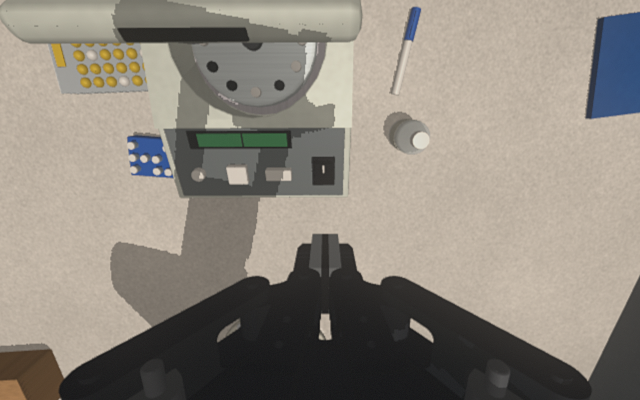

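The wrist view shows the rocker at about (323,170), the oblong key at (278,174), and the closed fingers at the bottom centre. I'll cross-check these positions and find out where the camera sits relative to the lid.

```bash
cat >> h.py <<'E'
yaw=np.radians(7.03)
ex=np.array([np.cos(yaw),np.sin(yaw)]);ey=np.array([-ex[1],ex[0]]);O=np.array([.5965,.0453])
q=[np.cos(yaw/2),np.sin(yaw/2),0,0]
def W(x,y,ztip): return [*(O+ex*x+ey*y),ztip+.017]
E
python3 - <<'E'
from h import *
k=dict(np.load("pics/w1.npz"));o=ray(k,(320,200))[0];print("cam",o,(o[:2]-O)@ex)
for n,uv,z in(("short",(278,174.5),.17),("rock",(323,170.5),.165),("square",(236.5,175),.17)):
    p=onz(k,uv,z)[:2]-O;print(n,p@ex,p@ey)
for x,y in((-.1756,-.12),(-.0675,-.12)): print(proj(k,np.array([*W(x,y,0)[:2],.1475 if x<-.1 else .1765])))
from workcell import get_obs;print(get_obs()["joint_pos"])
E
```

```text
cam [ 0.55800077 -0.04586927  0.54512028] -0.049367923699639334
short -0.13423072311992093 -0.02505038946630353
rock -0.13000844395716377 -0.08385124396137458
square -0.13485904843162586 0.029229218913376768
[348.5600253  199.40525464]
[352.46114956 122.16680092]
[-1.15453751e-01  7.17281555e-03  1.68202007e+00 -1.93806140e-04
  1.45252826e+00  1.33351825e+00]
```

The two views agree to within 2 mm. The camera overhangs toward the lid, so I'll turn the tool half a turn to put the camera on the robot side, then press the rocker.

```bash
cat >> h.py <<'E'
q=[np.cos((yaw+np.pi)/2),np.sin((yaw+np.pi)/2),0,0]
def press(x,y,z0,zmin,F,step=.0015):
    from workcell import bot,get_obs
    bot.servo_line(W(x,y,z0),velocity=.12); bot.dwell(.15)
    b=get_obs()["wrist_force"][2]; z=z0; log=[]
    while z>zmin:
        z-=step; bot.servo_line(W(x,y,z),velocity=.03)
        o=get_obs(); f=o["wrist_force"][2]-b; log.append((round(1e3*(o["position"][2]-.017),1),round(f,1)))
        if f>F: break
    return z,log,o["time_s"]
E
python3 - <<'E'
from h import *
from workcell import bot,get_obs,vision
bot.reach(W(-.119,-.0845,.40),q)
print(get_obs()["time_s"],get_obs()["joint_pos"].round(2))
print(press(-.119,-.0845,.185,.164,14))
bot.dwell(.3)
bot.servo_line(W(-.119,-.0845,.40),velocity=.25)
k=vision.read_camera("top"); f=k["frame"]; cv2.imwrite("pics/top2.png",cv2.resize(f[90:295,235:395,::-1],None,fx=3,fy=3)); 
k=vision.read_camera("wrist"); cv2.imwrite("pics/w2.png",k["frame"][:,:,::-1])
print(get_obs()["time_s"])
E
```

```text
6.4333 [-0.11  0.01  1.68 -0.    1.45 -1.8 ]
(0.16999999999999998, [(np.float64(183.4), np.float64(-0.9)), (np.float64(181.8), np.float64(-1.2)), (np.float64(180.4), np.float64(-0.9)), (np.float64(178.9), np.float64(-0.6)), (np.float64(177.7), np.float64(0.8)), (np.float64(176.5), np.float64(3.0)), (np.float64(175.1), np.float64(4.0)), (np.float64(173.6), np.float64(3.8)), (np.float64(171.8), np.float64(3.4)), (np.float64(171.2), np.float64(15.4))], 11.025)
12.4917
```

View pics/w2.png

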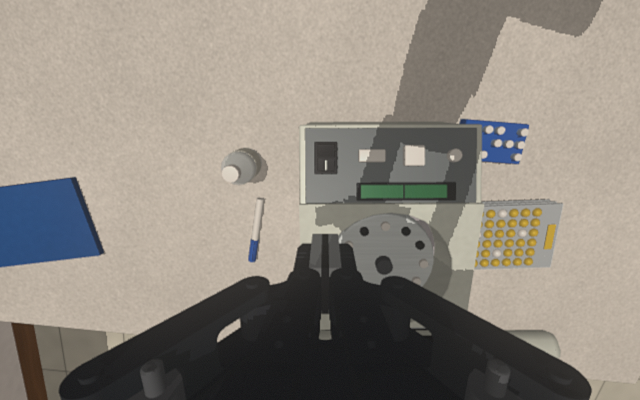

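The force trace (about 4 N, then a hard stop at 171 mm) and the picture (rocker at (325,158)) both agree with the rocker being on, and the surroundings are unmoved. Next is the lid, following its arc.

Run:
```python
from h import *
from workcell import bot,get_obs,vision
def pt(a,r=.165): return W(.130-r*np.cos(a)+.012*np.sin(a)+.009*np.sin(a)/.7,0,.194+r*np.sin(a)+.012*np.cos(a))
p=pt(.9); bot.servo_line([p[0],p[1],.417],q,velocity=.2)
bot.servo_line(p,velocity=.12); bot.dwell(.1)
b=get_obs()["wrist_force"]; L=[]
for a in np.arange(.85,-.01,-.05):
    bot.servo_line(pt(a),velocity=.07); f=(get_obs()["wrist_force"]-b); L.append((round(a,2),*f.round(1).tolist()))
    if np.linalg.norm(f)>30: break
print(L,get_obs()["time_s"])
z=.206;f=0
while np.linalg.norm(f)<18 and z>.198:
    z-=.0015; p=pt(0); bot.servo_line([p[0],p[1],z+.017],velocity=.03); o=get_obs(); f=o["wrist_force"]-b; print(z,o["position"][2]-.017,f.round(1))
bot.dwell(.3)
bot.servo_line([p[0],p[1],.26],velocity=.2)
k=vision.read_camera("scene"); f=k["frame"]; cv2.imwrite("pics/s3.png",cv2.resize(f[100:320,220:460,::-1],None,fx=2.5,fy=2.5))
print(get_obs()["time_s"])
```

```text
[(np.float64(0.85), -0.3, -0.0, 0.8), (np.float64(0.8), -0.3, 0.5, -1.9), (np.float64(0.75), -1.4, 0.8, -0.9), (np.float64(0.7), -0.8, 0.3, -1.1), (np.float64(0.65), -1.1, 0.8, -0.7), (np.float64(0.6), -0.6, 0.4, -0.4), (np.float64(0.55), -0.8, 0.9, -1.1), (np.float64(0.5), -0.6, -0.2, -1.6), (np.float64(0.45), -1.8, 0.6, -1.2), (np.float64(0.4), -0.8, -0.0, 0.1), (np.float64(0.35), -0.3, 0.3, -1.4), (np.float64(0.3), -0.6, 0.6, -0.6), (np.float64(0.25), -1.1, 0.3, -0.3), (np.float64(0.2), -0.2, 0.8, -0.7), (np.float64(0.15), -0.9, 0.7, -1.6), (np.float64(0.1), -0.9, 0.4, 0.2), (np.float64(0.05), -0.9, 0.4, -0.1), (np.float64(-0.0), 0.0, 0.7, 1.0)] 19.3167
0.2045 0.20596160900905364 [-4.9 -0.5 13.6]
0.20299999999999999 0.20589007252781788 [-9.2 -0.2 26. ]
20.5167
```

View pics/s3.png

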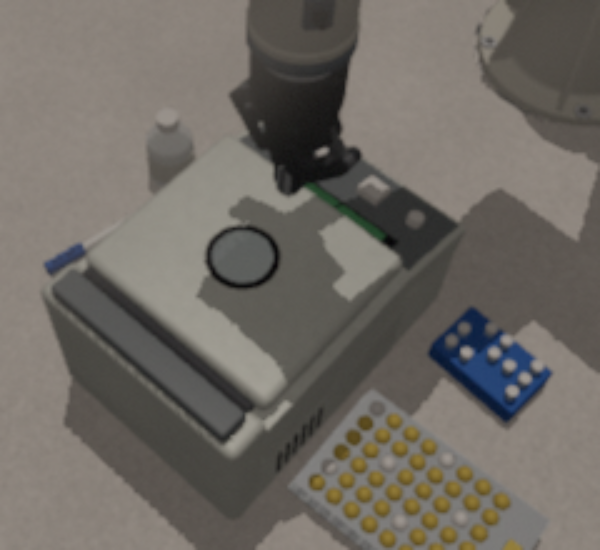

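The lid is shut: contact stopped at 0.206 and it lies flat in the picture. Next is the short-spin key, pressed and held.

Run:
```python
from h import *
from workcell import bot,get_obs,vision
bot.servo_line(W(-.135,-.0257,.243),q,velocity=.15)
print(press(-.135,-.0257,.18,.158,13,.001))
bot.dwell(.5); o=get_obs(); print(o["time_s"],o["position"][2]-.017,o["wrist_force"])
k=vision.read_camera("top"); cv2.imwrite("pics/t4.png",cv2.resize(k["frame"][90:295,150:450,::-1],None,fx=2.5,fy=2.5))
```

```text
(0.16499999999999998, [(np.float64(179.3), np.float64(-1.1)), (np.float64(178.0), np.float64(-0.3)), (np.float64(176.9), np.float64(0.5)), (np.float64(175.9), np.float64(-0.4)), (np.float64(174.9), np.float64(-0.5)), (np.float64(173.9), np.float64(-1.2)), (np.float64(172.9), np.float64(-1.0)), (np.float64(172.1), np.float64(1.1)), (np.float64(171.2), np.float64(2.3)), (np.float64(170.2), np.float64(3.2)), (np.float64(169.3), np.float64(5.3)), (np.float64(168.4), np.float64(5.8)), (np.float64(167.6), np.float64(6.2)), (np.float64(167.1), np.float64(11.6)), (np.float64(166.8), np.float64(21.2))], 25.9333)
26.4333 0.1667881303614835 [-1.26770867  0.27001421 22.23843786]
```

View pics/t4.png

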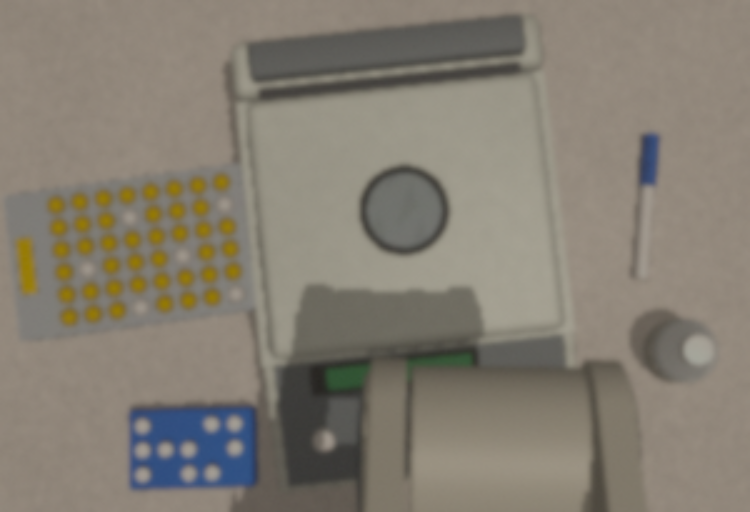

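The key bottomed out at 166.8 mm after 5.3 mm of travel and is held with about 22 N. The lid is shut and the neighbouring objects haven't moved.

```bash
python3 -c "
from workcell import hand_in
print(hand_in())"
```

```text
the job is handed in; nothing more can be done
None
```

I switched the mains rocker on, pushed the lid fully shut, and handed the job in with the short-spin key held fully in at about 22 N, roughly 26 s into the 45 s limit; no verdict was returned.

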